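# Eject a preserve jar and face its label to the scanner

### The job

Get the next jar scanned: lift the white cheese carton off the scanning plate and lay it flat in the white tray, and push the black knob of the jar dispenser all the way along its slot so that the jar comes out at the mouth. Then stand the jar gently upright on the printed ring of the scanning plate, turned so that its barcode label faces the scanner's window squarely, and let go. Do not topple the jar, and leave the other things on the table where they stand.

Things in the scene. Friction and masses are not known exactly. Their poses are not given: they have to be found in the camera images.
- dispenser: fixed jar dispenser, clear plastic on an 8 mm aluminium base, left or right. Origin at table level under the pocket; mouth looks along its -x. Base x -160 to +100 mm, 84 mm wide; open apron x -160 to -45. Walls (72 mm apart) and roof over x -45 to +100, roof top 120 mm above table, 20 mm slot along x. The jar starts upright at x = 0; pushed out it stands on the apron near x = -95 mm, y = 0
- ejector (a joint): travel of the ejector slide in m: 0 home (held by a spring), 0.095 pushed fully toward the mouth (the dispenser's -x). It takes about 7 N and springs back when let go
- ejector_knob (a point): centre of the slide's black knob, 22 mm along the slot, 24 mm across, 38 mm high, standing above the dispenser's roof (knob from 123 to 161 mm above the table); at home 60 mm behind the dispenser's origin (its +x)
- jar: amber glass jar with a steel lid, 60 mm diameter, 100 mm high, about 0.3 kg; origin at the centre of its underside, z up. Its barcode label (white paper with black bars, 40 mm wide) is on its own +x side; a white paper seal strip runs from the lid's centre over the rim down to the label
- jar_label (a point): point on the jar's wall in the middle of the label, 30 mm from the jar's axis, 40 mm above its underside
- scanner: fixed scanner, at the other side: steel plate 8 mm thick (x -75 to +140 mm, 150 mm wide) with a printed ring, and on it a grey block 50 mm deep, 120 mm wide, top 95 mm above the table, whose dark window looks along the scanner's -x at the ring. Origin at table level under the ring's centre; window face at x = +85 mm
- scan_spot (a point): centre of the printed ring (74 mm across) on the plate's top, 8 mm above the table
- scan_window (a point): centre of the scanner's window, 85 mm from the ring's centre, 50 mm above the table
- carton: white cheese carton with a brown band, 100 mm (its x) by 56 mm (its y) by 45 mm high, about 0.25 kg, lying on the scanning plate over the ring; origin at the centre of its underside
- tray: fixed open white tray in the middle of the table, 200 mm (x) by 140 mm (y) by 40 mm high, wall and floor 5 mm; origin at the centre of its underside
- paper_roll: bystander: white paper roll standing upright, 90 mm diameter, 220 mm high, between the two stations beyond the tray; origin at the centre of its underside
- squat_jar: bystander: low clear jar, 64 mm diameter, 62 mm high, beside the dispenser's apron; no label; origin at the centre of its underside
- spun_box: bystander: round wooden box, 62 mm diameter, 35 mm high, beside the scanning plate; origin at the centre of its underside
Things that resemble listed ones, but are neither listed nor needed, are in the scene too. There is more than one size of the jar; the job needs the middle-sized.

How it is judged:
By the outcome, as a careful person would: the job done as asked, in the order asked, and still so for the second after the job is handed in, with the robot touching nothing.
It also fails if it takes over 70 s, if anything falls off the work surface, if the arm or the gripper's body presses on something with over 40 N, if the wrist force passes 120 N, or if a joint passes its speed limit or range.

### The arm

A 7-joint arm with a two-finger parallel gripper is mounted at the origin on the work surface. World frame = base frame: x ahead of the robot, y to its left, z up, the work surface at z = 0. Lengths are in m, angles in rad, forces in N, time in s.
With the tool pointing down it reaches from about 0.35 to 0.9 m from the base axis. Payload 8.1 kg.
Tool frame: the origin (TCP) lies midway between the tips of the shut fingers; the grasp point (between the pads) lies 19 mm behind it (r.pinch_z is the distance from the TCP to the grasp point, in m); x points along the fingers, y is the direction in which the jaws open and shut, and the axes are right-handed (so a half turn about x gives the same grasp; the last joint's range is limited). The gripper opens to 85 mm and grips with 20 to 120 N. Pads are 22 mm wide; open, the fingers measure 114 mm over their backs; the gripper's body (76 mm by 85 mm) begins 54 mm behind the grasp point. The pads swing forward as they close: fully open they stand 13 mm farther back than shut.
Start: joints at [1.077, 0.434, 0.025, 1.573, -0.012, 1.134, -0.075], TCP at [0.238, -0.578, 0.231] pointing down, gripper open.
Joint ranges: [-2.62, 2.62], [-0.44, 2.09], [-1.27, 1.32], [0.08, 2.57], [-1.32, 4.46], [0.12, 2], [-2.74, 2.74]. Speed limits (rad/s): [2.22, 2.22, 3.01, 3.01, 3.14, 3.14, 3.14].

### API

Orientations are given as a rotation vector (axis times angle).
In Python, from workcell import r, vision gives the robot as it stands. The module is installed in compiled form; this text tells all that it offers.
- The arm moves only by the tool step_arm, never from a script. Its argument "series" is a list of rows, each a list of 3 entries, a list of its own where there are three numbers: the shift along the tool's x, y, z in m, then the turn about the tool's x in rad, then the opening, from -1 (shut) to 1 (fully open). In form: [[[dx, dy, dz], turn, hand], ...]. A call has 1 to 20 rows; each row is the pose to reach, as a shift and turn from the pose commanded when the call began, along the tool's axes at that moment; what a row does not reach only later rows make up. A row lasts 1/10 s, in which the tool goes at most 50 mm and 8.59 degrees, less where a joint would pass 70% of its speed; a pose out of reach is approached as far as the arm can. A call with a gripper value outside its range is refused whole. The fingers move at their own pace and stop on an object; "grip_force" is the grip in N (left out, the last holds). Time passes only in rows, so rows that repeat a pose let the fingers close. It gives the time, the measured TCP pose, the force and the opening at its end, in the units of the state.
- r.sense(): the state, without advancing time (a new reading comes with each control period).
- vision.grab_frame(name): name is "side" or "top"; returns a dict with "image" (420x560x3 uint8, red, green, blue), "vfov" (degrees; the focal length in pixels is half the picture's height over the tangent of half this angle, whatever the lens; pixels are square), "cx", "cy" (the principal point, pixels), "R" (3x3) and "t" (3): a world point X has camera coordinates R X + t. Camera axes: x right, y down, z forward; pixel columns grow to the right and rows downward; lengths in m; the calibration is good to about 2 mm. A picture is of the moment at which its call begins. There is no depth.
- r.job_done(): hands the job in, once; it reports no verdict.
The state is a dict: "t": time; "joint_positions": joint angles; "qd": joint speeds; "tau": joint torques, N m; "position": TCP position; "orientation": TCP orientation; "contact_force": force on the tool from outside, world axes, zero at the start; "ft_torque": the same for the moment, N m; "grip_width": opening from 0.0 (shut) to 1.0 (fully open).
Only numpy, scipy, OpenCV 4.12 (cv2) and the standard library are available. Lean on these libraries where they do the work, as an engineer would, in place of code of your own. Each camera call takes 0.05 s, during which the arm holds its last target. There are 200 camera calls.

## Working session

There is one attempt and no reset: what is moved stays moved. The work goes in short steps, Python scripts to look and compute and a tool call to move; the robot and the scene stay as the last step left them, time stands still between calls to the robot, and variables do not carry over. Pictures are saved under pics/ and viewed, about 8 in all and at most 12, crops included, and the job is handed in when it is done.

Besides the shell and the picture viewer there is one more tool, called after "Request:" by a JSON object that holds its "op" and its "data", one argument or row to a line. step_arm: Moves the arm, as the interface text tells. Its arguments: {"type":"object","properties":{"series":{"type":"array"},"grip_force":{"type":"number"}},"required":["series"]}

```bash
mkdir -p pics
cat > h.py <<'E'
import numpy as np, cv2
from scipy.spatial.transform import Rotation as Ro
from workcell import r, vision
def grab(n,f=None):
    d=vision.grab_frame(n); d['f']=d['image'].shape[0]/2/np.tan(np.radians(d['vfov']/2))
    d['R']=np.array(d['R']);d['t']=np.array(d['t'])
    if f: cv2.imwrite('pics/'+f,d['image'][...,::-1])
    return d
def ray(d,u,v):
    c=d['R'].T@np.array([(u-d['cx'])/d['f'],(v-d['cy'])/d['f'],1]); return -d['R'].T@d['t'],c
def onz(d,u,v,z):
    o,c=ray(d,u,v); return o+c*(z-o[2])/c[2]
def proj(d,X):
    p=d['R']@np.array(X)+d['t']; return p[:2]/p[2]*d['f']+[d['cx'],d['cy']]
E
python3 - <<'E'
from h import *
a=grab('top');b=grab('side')
cv2.imwrite('pics/t0.png',a['image'][...,::-1]);cv2.imwrite('pics/s0.png',b['image'][...,::-1])
for d in (a,b): print(d['vfov'],d['cx'],d['cy'],d['f'],d['R'].round(4).tolist(),d['t'].round(4), (-d['R'].T@d['t']).round(3))
s=r.sense(); print(s); print(Ro.from_rotvec(s['orientation']).as_matrix().round(3), r.pinch_z)
E
```

```text
56.54755891293552 278.5626985746441 204.21438952152994 390.44027046587235 [[0.0317, -0.9995, 0.0051], [-0.9759, -0.0321, -0.2158], [0.2159, 0.0019, -0.9764]] [-0.0256  0.538   1.046 ] [ 0.3   -0.01   1.138]
57.19480282859115 274.32284859702065 208.65302791299374 385.20881435780103 [[-0.8872, -0.461, -0.0186], [-0.2031, 0.4263, -0.8815], [0.4143, -0.7783, -0.4718]] [0.4603 0.2064 0.7049] [0.158 0.673 0.523]
{'t': 0.1, 'joint_positions': array([ 1.07738221,  0.43516032,  0.02497381,  1.57400432, -0.0116282 ,
        1.13399848, -0.07511154]), 'qd': array([ 1.37325217e-03, -2.08636123e-06,  7.39888028e-04, -8.91254118e-04,
        8.81031897e-04, -1.25181548e-03, -8.76690875e-05]), 'tau': array([ 3.71383183e-03, -6.71755385e+01,  1.02844644e+00, -3.16901422e+01,
        1.57647044e-02,  7.39973271e-03, -9.32773423e-05]), 'position': array([ 0.23787554, -0.57747189,  0.23060077]), 'orientation': array([ 2.00731548,  0.39869926, -2.0080901 ]), 'contact_force': array([-0.29020713, -0.23835929, -0.26565209]), 'ft_torque': array([-0.01423984,  0.01301651, -0.00325256]), 'grip_width': 0.9978256730717996}
[[-0.001  0.381 -0.925]
 [ 0.001 -0.925 -0.381]
 [-1.    -0.001  0.   ]] 0.0187
```

View pics/t0.png

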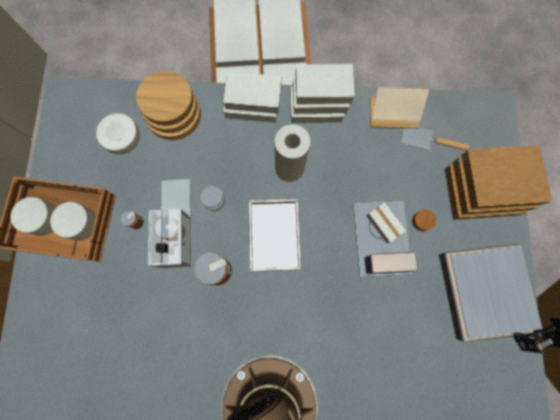

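View pics/s0.png

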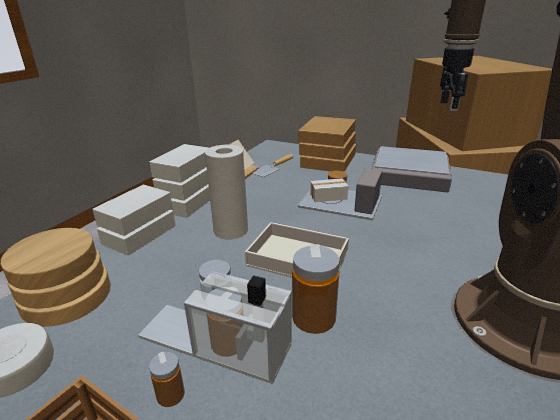

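The top view shows three amber jars. The large one is at (212,268), the small one at (131,219), and the middle-sized one is inside the dispenser at (167,228) under the clear roof, which fits the description. The scanner plate is at (382,238) with the carton at (386,222), the tray is at (274,235), and the knob is at (161,247). I'll confirm these in one enlarged crop.

Run:
```python
from h import *
d=grab('top');im=d['image'][...,::-1]
c=lambda x,y:cv2.resize(im[y:y+120,x:x+100],None,fx=4,fy=4,interpolation=cv2.INTER_CUBIC)
cv2.imwrite('pics/c0.png',np.hstack([c(140,172),c(345,180)]))
```

```text
(no output)
```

View pics/c0.png

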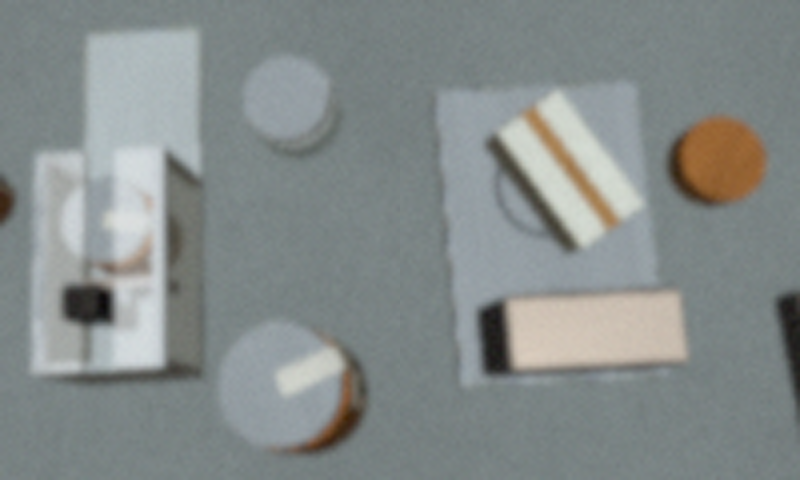

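The crop confirms it: the middle jar stands in the pocket at crop (103,222), with its seal strip pointing right (world -y). The large jar (275,385) and the small jar (off to the left) are decoys. The carton lies askew over the ring.

```bash
cat >> h.py <<'E'
def cp(d,pts,x0,y0,z,k=4): return np.array([onz(d,(u+.5)/k-.5+x0,(v+.5)/k-.5+y0,z) for u,v in pts])
def box(p): # centre,size,yaw(deg) of rect
    (c,s,a)=cv2.minAreaRect((p[:,:2]*1000).astype(np.float32)); return np.round(c,1),np.round(s,1),round(a,1)
E
python3 - <<'E'
from h import *
d=grab('top')
np.set_printoptions(precision=4,suppress=True)
D=lambda p,z:cp(d,p,140,172,z); S=lambda p,z:cp(d,[(u-400,v) for u,v in p],345,180,z)
print('plate',S([(437,90),(635,83),(463,385)],.008)[:,:2])
b=S([(505,298),(680,290),(688,360),(508,372)],.095);print('block',b[:,:2],box(b))
print('block via other pts'); 
c=S([(560,90),(643,205),(580,250),(495,130)],.053);print('carton',c[:,:2],box(c))
print('arc',S([(495,188),(508,215),(530,232),(548,237)],.008)[:,:2])
print('knob',D([(62,286),(108,286),(108,319),(64,319)],.161)[:,:2])
print('roof',D([(35,152),(165,150),(165,370),(32,375)],.12)[:,:2])
print('apron',D([(85,33),(198,28)],.008)[:,:2], 'lid',D([(103,222),(145,219)],.108)[:,:2])
print('squat',D([(287,98)],.062),'big',D([(280,385)],.13),'spun',S([(720,160)],.035))
m=cv2.inRange(d['image'],(205,205,205),(255,255,255))[190:280,235:310]
k=max(cv2.findContours(m,0,2)[0],key=cv2.contourArea)
print('tray',cv2.contourArea(k),box(np.array([onz(d,u+235,v+190,.005) for u,v in k[:,0]])))
print('roll',onz(d,292,140,.22))
E
```

```text
plate [[ 0.5635 -0.2314]
 [ 0.5736 -0.3788]
 [ 0.3484 -0.2478]]
block [[ 0.4026 -0.2583]
 [ 0.4117 -0.3751]
 [ 0.3656 -0.3784]
 [ 0.354  -0.2593]] (array([ 382.8, -317.2]), array([ 48.5, 119.9]), 4.4)
block via other pts
carton [[ 0.5559 -0.3104]
 [ 0.4749 -0.3664]
 [ 0.4418 -0.3212]
 [ 0.5252 -0.2635]] (array([ 499.4, -315.4]), array([101.5,  56. ]), 34.7)
arc [[ 0.4912 -0.2732]
 [ 0.4716 -0.2823]
 [ 0.4596 -0.2981]
 [ 0.4564 -0.3111]]
knob [[0.4061 0.2971]
 [0.4071 0.2684]
 [0.3865 0.2665]
 [0.3856 0.2938]]
roof [[0.4989 0.3368]
 [0.5031 0.2508]
 [0.3586 0.2384]
 [0.3527 0.3236]]
apron [[0.6129 0.3471]
 [0.6196 0.2628]] lid [[0.4553 0.2909]
 [0.4583 0.2631]]
squat [[0.555  0.1827 0.062 ]] big [[0.351 0.162 0.13 ]] spun [[ 0.5123 -0.429   0.035 ]]
tray 2676.0 (array([455.5,   2.3]), array([188.3, 127.9]), 3.8)
roll [ 0.6682 -0.0369  0.22  ]
```

```bash
cat >> h.py <<'E'
def go(x,y,z,jaw):
    "tool-frame shift and turn to TCP x,y,z with jaw direction jaw (deg, mod 180)"
    s=r.sense();M=Ro.from_rotvec(s['orientation']).as_matrix()
    a=np.degrees(np.arctan2(M[1,1],M[0,1])); w=(jaw-a+90)%180-90
    print('jaw',a.round(2),'shift',(M.T@(np.array([x,y,z])-s['position'])).round(4),'turn',round(-np.radians(w),4),'alt',round(-np.radians(w-np.sign(w)*180),4),'t',s['t'],'j7',s['joint_positions'][[0,6]].round(2),'tilt',M[2,0].round(4))
E
python3 -c "
from h import *
go(.499,-.315,.12,124.7)"
```

```text
jaw -67.61 shift [ 0.1109 -0.1433 -0.3414] turn -0.2149 alt 2.9267 t 0.2 j7 [ 1.08 -0.08] tilt -1.0
```

Request:
{"op": "step_arm", "data": {
  "series": [
    [[0.0,-0.143,-0.341],-0.215,1],
    [[0.0,-0.143,-0.341],-0.215,1],
    [[0.0,-0.143,-0.341],-0.215,1],
    [[0.0,-0.143,-0.341],-0.215,1],
    [[0.11,-0.143,-0.341],-0.215,1],
    [[0.11,-0.143,-0.341],-0.215,1],
    [[0.11,-0.143,-0.341],-0.215,1],
    [[0.11,-0.143,-0.341],-0.215,1],
    [[0.11,-0.143,-0.341],-0.215,1],
    [[0.11,-0.143,-0.341],-0.215,1],
    [[0.11,-0.143,-0.341],-0.215,1],
    [[0.11,-0.143,-0.341],-0.215,1],
    [[0.11,-0.143,-0.341],-0.215,1]
  ]
}}

```text
t: 1.5
position: [0.4984, -0.3173, 0.1221]
orientation: [1.877, 0.583, -1.876]
contact_force: [0.1, -1.5, -0.5]
grip_width: 1.005
```

```bash
python3 -c "
from h import *
go(.499,-.315,.016,124.7);grab('side','s1.png')"
```

```text
jaw -55.42 shift [ 0.1061 -0.0017 -0.0018] turn -0.0021 alt 3.1395 t 1.5 j7 [ 0.56 -0.56] tilt -1.0
```

View pics/s1.png

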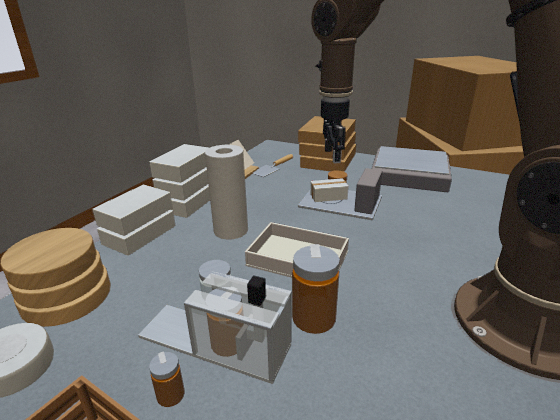

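The gripper hangs open over the carton at about (333,150) and is aligned. Descending now.

Request:
{"op": "step_arm", "data": {
  "grip_force": 40,
  "series": [
    [[0.03,0,0],0,1],
    [[0.06,0,0],0,1],
    [[0.085,0,0],0,1],
    [[0.1,0,0],0,1],
    [[0.104,0,0],0,1],
    [[0.104,0,0],0,1],
    [[0.104,0,0],0,-1],
    [[0.104,0,0],0,-1],
    [[0.104,0,0],0,-1],
    [[0.104,0,0],0,-1],
    [[0.104,0,0],0,-1],
    [[0.104,0,0],0,-1],
    [[0.104,0,0],0,-1],
    [[0.104,0,0],0,-1],
    [[0.104,0,0],0,-1]
  ]
}}

```text
t: 3.05
position: [0.4999, -0.3165, 0.0189]
orientation: [1.877, 0.584, -1.873]
contact_force: [0.1, -0.3, 6.2]
grip_width: 0.648
```

Request:
{"op": "step_arm", "data": {
  "series": [
    [[-0.02,0,0],0,-1],
    [[-0.05,0,0],0,-1],
    [[-0.08,0,0],0,-1],
    [[-0.11,0,0],0,-1],
    [[-0.11,0,0],0,-1],
    [[-0.11,0,0],0,-1]
  ]
}}

```text
t: 3.65
position: [0.499, -0.3159, 0.1279]
orientation: [1.876, 0.585, -1.874]
contact_force: [-0.5, 0.1, -3.2]
grip_width: 0.645
```

```bash
python3 -c "
from h import *
go(.4555,.002,.125,3.8); print(r.sense()['contact_force'],r.sense()['grip_width'])"
```

```text
jaw -55.29 shift [ 0.0026 -0.2861 -0.1452] turn -1.0314 alt 2.1102 t 3.65 j7 [ 0.56 -0.56] tilt -1.0
[-0.46312956  0.10627454 -3.24126406] 0.6453346943236743
```

Request:
{"op": "step_arm", "data": {
  "series": [
    [[0.0,-0.015,-0.008],-0.05,-1],
    [[0.0,-0.04,-0.02],-0.14,-1],
    [[0.0,-0.07,-0.035],-0.25,-1],
    [[0.0,-0.105,-0.053],-0.36,-1],
    [[0.0,-0.14,-0.07],-0.48,-1],
    [[0.0,-0.175,-0.088],-0.6,-1],
    [[0.0,-0.21,-0.105],-0.72,-1],
    [[0.0,-0.24,-0.12],-0.84,-1],
    [[0.0,-0.265,-0.134],-0.94,-1],
    [[0.0,-0.28,-0.142],-1.0,-1],
    [[0.0,-0.286,-0.145],-1.031,-1],
    [[0.0,-0.286,-0.145],-1.031,-1],
    [[0.0,-0.286,-0.145],-1.031,-1],
    [[0.0,-0.286,-0.145],-1.031,-1]
  ]
}}

```text
t: 5.05
position: [0.4553, 0.0004, 0.1271]
orientation: [1.162, 1.238, -1.163]
contact_force: [0.5, -0.5, -3.3]
grip_width: 0.65
```

```bash
python3 -c "
from h import *
go(.4555,.002,.018,3.8); d=grab('top');im=d['image'][...,::-1]
c=lambda x,y:cv2.resize(im[y:y+120,x:x+100],None,fx=4,fy=4,interpolation=cv2.INTER_CUBIC)
cv2.imwrite('pics/c1.png',np.hstack([c(225,172),c(345,180)]))"
```

```text
jaw 3.59 shift [ 0.1091  0.0003 -0.0017] turn -0.0036 alt 3.138 t 5.05 j7 [ 0.26 -0.27] tilt -1.0
```

View pics/c1.png

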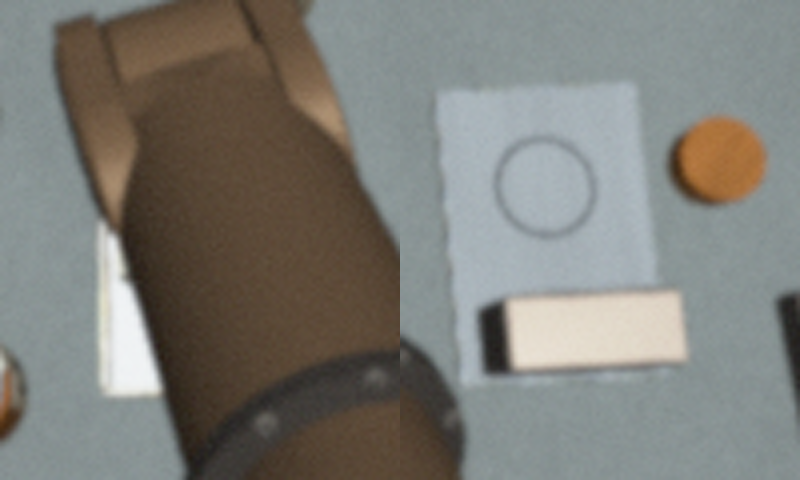

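The ring is fully visible, centred at crop (546,187). The arm hides the tray, but the pose matches the plan. Lowering the carton.

Request:
{"op": "step_arm", "data": {
  "series": [
    [[0.025,0,0],0,-1],
    [[0.055,0,0],0,-1],
    [[0.08,0,0],0,-1],
    [[0.095,0,0],0,-1],
    [[0.103,0,0],0,-1],
    [[0.107,0,0],0,-1],
    [[0.109,0,0],0,-1],
    [[0.109,0,0],0,-1],
    [[0.109,0,0],0,-1]
  ]
}}

```text
t: 6.0
position: [0.4558, 0.0018, 0.0189]
orientation: [1.161, 1.239, -1.16]
contact_force: [-0.2, -0.1, -3.4]
grip_width: 0.647
```

Request:
{"op": "step_arm", "data": {
  "series": [
    [[0.001,0,0],0,-1],
    [[0.002,0,0],0,-1],
    [[0.003,0,0],0,-1],
    [[0.003,0,0],0,-1],
    [[0.003,0,0],0,1],
    [[0.003,0,0],0,1],
    [[0.003,0,0],0,1],
    [[0.003,0,0],0,1],
    [[0.003,0,0],0,1],
    [[-0.03,0,0],0,1],
    [[-0.07,0,0],0,1],
    [[-0.115,0,0],0,1],
    [[-0.16,0,0],0,1],
    [[-0.2,0,0],0,1],
    [[-0.2,0,0],0,1]
  ]
}}

```text
t: 7.5
position: [0.4581, 0.0024, 0.2234]
orientation: [1.165, 1.233, -1.154]
contact_force: [-0.8, 0.1, -1.8]
grip_width: 1.001
```

Run:
```python
from h import *
d=grab('top');im=d['image'][...,::-1]
c=lambda x,y:cv2.resize(im[y:y+120,x:x+100],None,fx=4,fy=4,interpolation=cv2.INTER_CUBIC)
cv2.imwrite('pics/c2.png',np.hstack([c(225,172),c(140,172)]))
print('ring',cp(d,[(546,187)],245,180,.008), cp(d,[(496,187),(596,187),(546,137),(546,237)],245,180,.008)[:,:2].round(4).tolist())
go(.397,.286,.21,95)
```

```text
ring [[ 0.49317416 -0.31058233  0.008     ]] [[0.492, -0.2739], [0.4944, -0.3472], [0.5305, -0.3115], [0.4563, -0.3097]]
jaw 3.75 shift [ 0.0104 -0.0412 -0.2873] turn 1.549 alt -1.5926 t 7.55 j7 [ 0.32 -0.19] tilt -1.0
```

View pics/c2.png

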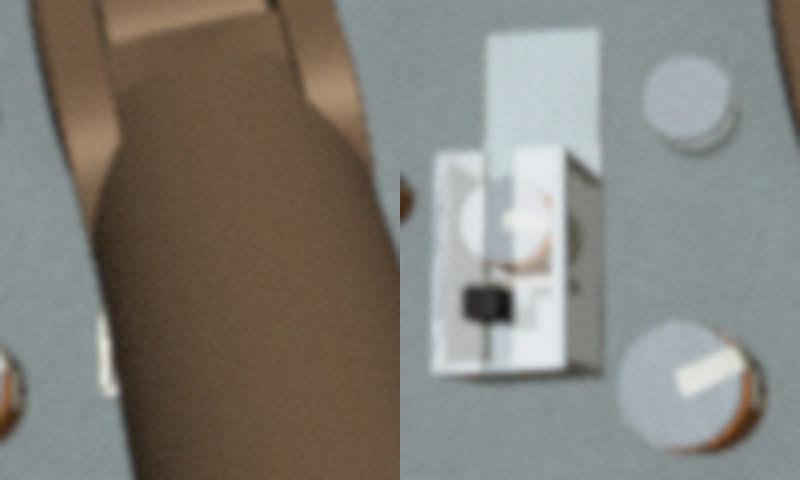

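The carton is hidden again by the arm, so I'll check it once the arm moves away. The ring centre is (0.493,-0.311) and the knob is at right-crop (487,302). Moving above the knob.

Request:
{"op": "step_arm", "data": {
  "series": [
    [[0.01,-0.005,-0.03],-0.12,1],
    [[0.01,-0.012,-0.08],-0.26,1],
    [[0.01,-0.019,-0.13],-0.4,1],
    [[0.01,-0.025,-0.175],-0.54,1],
    [[0.01,-0.031,-0.215],-0.68,1],
    [[0.01,-0.036,-0.25],-0.82,1],
    [[0.01,-0.04,-0.275],-0.96,1],
    [[0.01,-0.041,-0.287],-1.1,1],
    [[0.01,-0.041,-0.287],-1.24,1],
    [[0.01,-0.041,-0.287],-1.38,1],
    [[0.01,-0.041,-0.287],-1.52,1],
    [[0.01,-0.041,-0.287],-1.593,1],
    [[0.01,-0.041,-0.287],-1.593,1],
    [[0.01,-0.041,-0.287],-1.593,1]
  ]
}}

```text
t: 8.95
position: [0.3951, 0.2852, 0.2074]
orientation: [-0.068, 1.571, 0.067]
contact_force: [-0.8, 0.1, -0.1]
grip_width: 1.0
```

Run:
```python
from h import *
go(.397,.285,.132,95)
d=grab('top');im=d['image'][...,::-1];e=grab('side')['image'][...,::-1]
c=lambda im,x,y:cv2.resize(im[y:y+140,x:x+100],None,fx=4,fy=4,interpolation=cv2.INTER_CUBIC)
cv2.imwrite('pics/c3.png',np.hstack([c(im,225,172),c(e,200,200)]))
```

```text
jaw 94.92 shift [ 0.0754 -0.0003  0.002 ] turn -0.0014 alt 3.1402 t 8.95 j7 [0.01 0.55] tilt -1.0
```

View pics/c3.png

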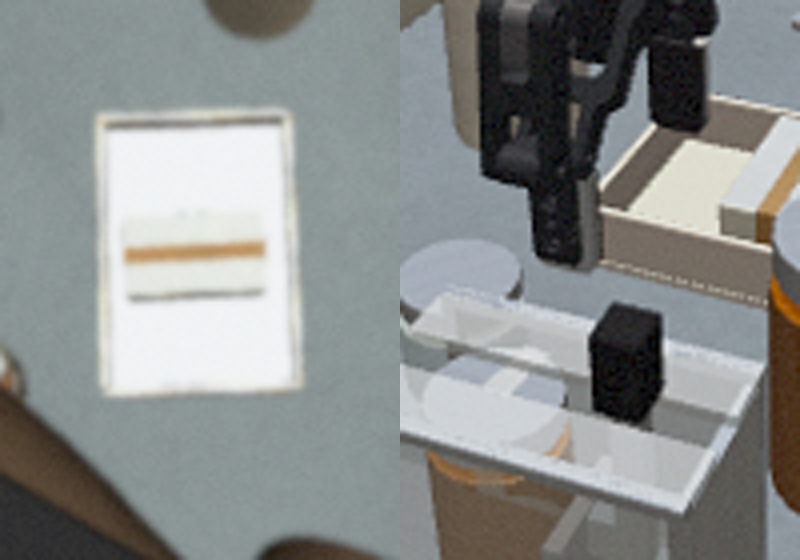

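The carton lies flat in the tray at crop (195,255), and the open fingers straddle the knob at right-crop (627,360). Descending and gripping the knob.

Request:
{"op": "step_arm", "data": {
  "grip_force": 40,
  "series": [
    [[0.025,0,0.002],0,1],
    [[0.05,0,0.002],0,1],
    [[0.068,0,0.002],0,1],
    [[0.075,0,0.002],0,1],
    [[0.075,0,0.002],0,1],
    [[0.075,0,0.002],0,-1],
    [[0.075,0,0.002],0,-1],
    [[0.075,0,0.002],0,-1],
    [[0.075,0,0.002],0,-1],
    [[0.075,0,0.002],0,-1],
    [[0.075,0,0.002],0,-1],
    [[0.075,0,0.002],0,-1],
    [[0.075,0,0.002],0,-1]
  ]
}}

```text
t: 10.35
position: [0.3977, 0.2853, 0.1339]
orientation: [-0.07, 1.569, 0.068]
contact_force: [-0.8, -2.7, 8.0]
grip_width: 0.272
```

Run:
```python
from h import *
s=r.sense();p=s['position'];print(p,s['contact_force'],s['grip_width'])
u=np.array([np.cos(np.radians(5)),np.sin(np.radians(5)),0]); p=p+.095*u
go(*p,95)
```

```text
[0.39771145 0.28533918 0.13388048] [-0.8303573  -2.65860651  7.97404014] 0.2722446672681521
jaw 95.02 shift [ 0.0001 -0.      0.095 ] turn 0.0004 alt -3.1412 t 10.35 j7 [-0.06  0.46] tilt -1.0
```

Request:
{"op": "step_arm", "data": {
  "series": [
    [[0,0,0.003],0,-1],
    [[0,0,0.008],0,-1],
    [[0,0,0.014],0,-1],
    [[0,0,0.02],0,-1],
    [[0,0,0.026],0,-1],
    [[0,0,0.032],0,-1],
    [[0,0,0.038],0,-1],
    [[0,0,0.044],0,-1],
    [[0,0,0.05],0,-1],
    [[0,0,0.056],0,-1],
    [[0,0,0.062],0,-1],
    [[0,0,0.068],0,-1],
    [[0,0,0.074],0,-1],
    [[0,0,0.08],0,-1],
    [[0,0,0.085],0,-1],
    [[0,0,0.089],0,-1],
    [[0,0,0.092],0,-1],
    [[0,0,0.092],0,-1]
  ]
}}

```text
t: 12.15
position: [0.4882, 0.2933, 0.1339]
orientation: [-0.07, 1.571, 0.068]
contact_force: [-5.4, -4.5, 10.3]
grip_width: 0.275
```

Request:
{"op": "step_arm", "data": {
  "series": [
    [[0,0,0.002],0,-1],
    [[0,0,0.004],0,-1],
    [[0,0,0.006],0,-1],
    [[0,0,0.007],0,-1],
    [[0,0,0.007],0,-1]
  ]
}}

```text
t: 12.65
position: [0.4926, 0.2937, 0.1339]
orientation: [-0.073, 1.574, 0.068]
contact_force: [-16.3, -9.3, 17.8]
grip_width: 0.275
```

The measured travel is 95 mm and the force has risen to 16 N, so the slide is at its stop. Releasing and rising.

Request:
{"op": "step_arm", "data": {
  "series": [
    [[0,0,-0.004],0,-1],
    [[0,0,-0.004],0,1],
    [[0,0,-0.004],0,1],
    [[0,0,-0.004],0,1],
    [[0,0,-0.004],0,1],
    [[-0.03,0,-0.004],0,1],
    [[-0.07,0,-0.01],0,1],
    [[-0.11,0,-0.05],0,1],
    [[-0.11,0,-0.1],0,1],
    [[-0.11,0,-0.15],0,1],
    [[-0.11,0,-0.15],0,1],
    [[-0.11,0,-0.15],0,1]
  ]
}}

```text
t: 13.85
position: [0.346, 0.2811, 0.2437]
orientation: [-0.071, 1.568, 0.07]
contact_force: [0.2, 0.2, -0.5]
grip_width: 1.002
```

Run:
```python
from h import *
go(.551,.299,.2,95)
d=grab('top');im=d['image'][...,::-1];e=grab('side')['image'][...,::-1]
c=lambda im,x,y:cv2.resize(im[y:y+140,x:x+100],None,fx=4,fy=4,interpolation=cv2.INTER_CUBIC)
cv2.imwrite('pics/c4.png',np.hstack([c(im,140,150),c(e,140,240)]))
```

```text
jaw 95.14 shift [ 0.0441 -0.0005  0.2057] turn 0.0024 alt -3.1392 t 13.85 j7 [0.05 0.58] tilt -1.0
```

View pics/c4.png

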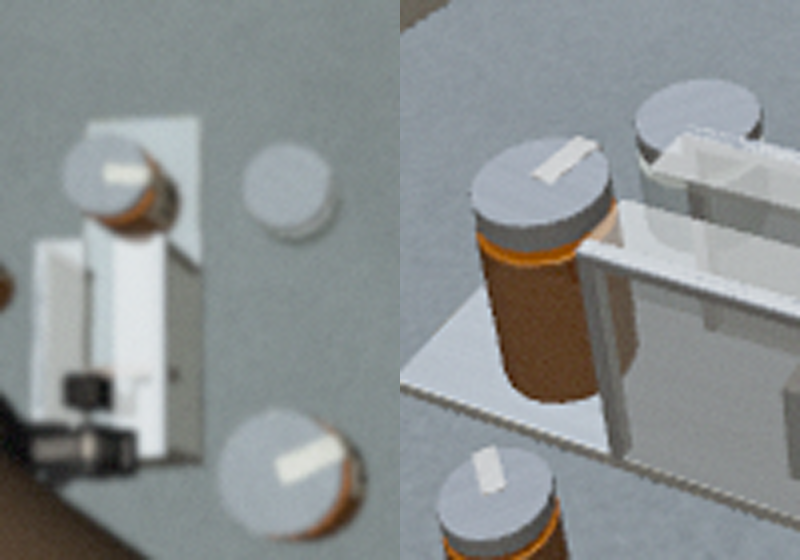

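The jar stands upright on the apron, with its lid at top-crop (105,173) and the seal strip pointing right. The slide has sprung home. Measuring the strip direction and lid centre in both views.

```bash
cat >> h.py <<'E'
def strip(d,x0,y0,w,h,z,k=4,th=30):
    im=cv2.resize(d['image'][y0:y0+h,x0:x0+w],None,fx=k,fy=k,interpolation=cv2.INTER_CUBIC).astype(int)
    m=((im[...,0]-im[...,2]>2)&(im.min(2)>th)).astype(np.uint8)
    cs=cv2.findContours(m,0,2)[0]; c=max(cs,key=cv2.contourArea)
    P=cp(d,c[:,0],x0,y0,z,k); mm=cv2.minAreaRect((P[:,:2]*1000).astype(np.float32))
    return cv2.contourArea(c),np.round(mm[0],1),np.round(mm[1],1),cv2.boxPoints(mm).round(1).tolist()
E
python3 - <<'E'
from h import *
a=grab('top');b=grab('side')
for th in (165,185): print('top',strip(a,156,186,30,20,.108,th=th)); print('side',strip(b,165,268,30,22,.108,th=th-10))
print(cp(a,[(105,173),(64,173),(105,134),(105,212)],140,150,.108)[:,:2])
print(cp(b,[(542-400,180),(472-400,190),(612-400,175),(545-400,138)],140,240,.108)[:,:2])
im=a['image'];print(im[193,160:182:2].tolist())
E
```

```text
top (255.0, array([550. , 278.8]), array([19.2, 11.8]), [[542.7000122070312, 270.1000061035156], [554.4000244140625, 268.3999938964844], [557.2000122070312, 287.3999938964844], [545.5, 289.1000061035156]])
side (0.0, array([551.1, 299.1]), array([0.8, 0. ]), [[551.5, 299.29998779296875], [551.5, 299.29998779296875], [550.7000122070312, 299.0], [550.7000122070312, 299.0]])
top (218.0, array([548.7, 279.9]), array([ 9.1, 17.7]), [[543.9000244140625, 288.6000061035156], [544.4000244140625, 270.8999938964844], [553.5, 271.20001220703125], [552.9000244140625, 288.8999938964844]])
side (0.0, array([550.9, 299. ]), array([0.4, 0. ]), [[551.0999755859375, 299.1000061035156], [551.0999755859375, 299.1000061035156], [550.7000122070312, 299.0], [550.7000122070312, 299.0]])
[[0.54912442 0.29834579]
 [0.5482083  0.32610274]
 [0.57648056 0.30092051]
 [0.5220701  0.29579948]]
[[0.54862986 0.30011737]
 [0.57074007 0.31817295]
 [0.52410526 0.28443425]
 [0.56637221 0.2772015 ]]
[[160, 169, 175], [161, 171, 176], [162, 173, 177], [201, 207, 203], [217, 219, 213], [219, 221, 216], [218, 221, 215], [213, 218, 207], [194, 195, 188], [129, 115, 102], [125, 121, 112]]
```

```bash
cat >> h.py <<'E'
def strip2(d,x0,y0,w,h,z,k=4,lo=-6,th=185):
    im=cv2.resize(d['image'][y0:y0+h,x0:x0+w],None,fx=k,fy=k,interpolation=cv2.INTER_CUBIC).astype(int)
    m=((im[...,0]-im[...,2]>lo)&(im.min(2)>th)).astype(np.uint8)
    n,l,st,_=cv2.connectedComponentsWithStats(m); i=1+st[1:,4].argmax()
    v,u=np.nonzero(l==i); P=cp(d,list(zip(u,v)),x0,y0,z,k)[:,:2]*1000
    C=P.mean(0); w_,V=np.linalg.eigh(np.cov((P-C).T)); ax=V[:,1]
    return len(u),C.round(1),(np.sqrt(12*w_)).round(1),np.degrees(np.arctan2(ax[1],ax[0])).round(1)%180
E
python3 - <<'E'
from h import *
a=grab('top');b=grab('side')
for lo in (-9,-6,-3): print(lo,'top',strip2(a,160,188,20,12,.108,lo=lo),'side',strip2(b,168,270,26,20,.108,lo=lo,th=165))
print(b['image'][277:287,176:190:2,:].tolist()[3])
print('side strip ends',cp(b,[(547-400,175),(590-400,147)],140,240,.108)[:,:2])
go(.550,.299,.2,95)
E
```

```text
-9 top (785, array([548.9, 285.3]), array([13.6, 26.6]), np.float64(87.0)) side (1232, array([549.1, 285.2]), array([12. , 30.2]), np.float64(86.8))
-6 top (741, array([548.9, 285.1]), array([12.9, 26.8]), np.float64(87.0)) side (1077, array([549. , 285.3]), array([11.1, 29.4]), np.float64(85.5))
-3 top (608, array([549. , 284.5]), array([10.8, 26.3]), np.float64(87.0)) side (46, array([551.7, 298.6]), array([2.2, 6.2]), np.float64(3.6999999999999886))
[[187, 193, 199], [207, 209, 211], [209, 210, 212], [211, 212, 214], [191, 196, 202], [165, 172, 186], [164, 173, 184]]
side strip ends [[0.54889879 0.29660889]
 [0.54457783 0.27350092]]
jaw 94.98 shift [ 0.0429 -0.      0.2033] turn -0.0003 alt 3.1413 t 14.15 j7 [0.05 0.58] tilt -1.0
```

Both views agree: the jar is at (0.550, 0.299) and the label faces −93.4°. Moving above it.

Request:
{"op": "step_arm", "data": {
  "series": [
    [[0,0,0.03],0,1],
    [[0,0,0.07],0,1],
    [[0,0,0.115],0,1],
    [[0,0,0.155],0,1],
    [[0,0,0.185],0,1],
    [[0.02,0,0.203],0,1],
    [[0.04,0,0.203],0,1],
    [[0.04,0,0.203],0,1],
    [[0.04,0,0.203],0,1],
    [[0.04,0,0.203],0,1]
  ]
}}

```text
t: 15.15
position: [0.5489, 0.2997, 0.2044]
orientation: [-0.069, 1.569, 0.07]
contact_force: [-0.4, 0.4, 0.5]
grip_width: 0.999
```

Run:
```python
from h import *
go(.55,.299,.05,95)
```

```text
jaw 95.07 shift [ 0.1544 -0.0009  0.0008] turn 0.0013 alt -3.1403 t 15.15 j7 [-0.04  0.67] tilt -1.0
```

Request:
{"op": "step_arm", "data": {
  "grip_force": 30,
  "series": [
    [[0.03,-0.001,0.001],0,1],
    [[0.06,-0.001,0.001],0,1],
    [[0.085,-0.001,0.001],0,1],
    [[0.11,-0.001,0.001],0,1],
    [[0.13,-0.001,0.001],0,1],
    [[0.145,-0.001,0.001],0,1],
    [[0.152,-0.001,0.001],0,1],
    [[0.152,-0.001,0.001],0,1],
    [[0.152,-0.001,0.001],0,1]
  ]
}}

```text
t: 16.05
position: [0.5504, 0.2988, 0.0524]
orientation: [-0.069, 1.568, 0.07]
contact_force: [-0.3, -0.0, -0.4]
grip_width: 0.998
```

Request:
{"op": "step_arm", "data": {
  "series": [
    [[0,0,0],0,0.6],
    [[0,0,0],0,0.5],
    [[0,0,0],0,0.4],
    [[0,0,0],0,0.3],
    [[0,0,0],0,-1],
    [[0,0,0],0,-1],
    [[0,0,0],0,-1],
    [[0,0,0],0,-1],
    [[0,0,0],0,-1],
    [[0,0,0],0,-1]
  ]
}}

```text
t: 17.05
position: [0.5503, 0.2988, 0.0522]
orientation: [-0.069, 1.568, 0.07]
contact_force: [-0.6, 0.6, 6.0]
grip_width: 0.694
```

Run:
```python
from h import *
b=grab('side')
go(.55,.299,.05,95);print(strip2(b,168,270,26,20,.108,lo=-7,th=165))
cv2.imwrite('pics/s5.png',cv2.resize(b['image'][200:340,120:280,::-1],None,fx=4,fy=4))
```

```text
jaw 95.06 shift [ 0.0022  0.0002 -0.0003] turn 0.001 alt -3.1406 t 17.1 j7 [-0.09  0.55] tilt -1.0
(984, array([548.5, 283.2]), array([10.8, 27.3]), np.float64(94.4))
```

View pics/s5.png

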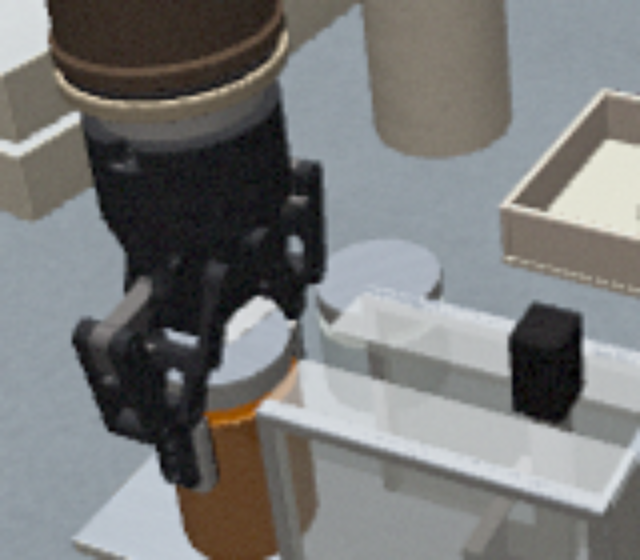

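The jar is held by the pads, with the lid visible between the fingers at (250,340). The measured width of 59 mm fits the 60 mm jar. Lifting.

Request:
{"op": "step_arm", "data": {
  "series": [
    [[-0.01,0,0],0,-1],
    [[-0.03,0,0],0,-1],
    [[-0.06,0,0],0,-1],
    [[-0.09,0,0],0,-1],
    [[-0.11,0,0],0,-1],
    [[-0.12,0,0],0,-1],
    [[-0.12,0,0],0,-1],
    [[-0.12,0,0],0,-1]
  ]
}}

```text
t: 17.9
position: [0.5496, 0.2975, 0.1702]
orientation: [-0.07, 1.571, 0.068]
contact_force: [0.3, -1.1, -3.3]
grip_width: 0.692
```

Run:
```python
from h import *
s=r.sense();print(s['contact_force'],s['grip_width'],s['position'])
go(.4932,-.3106,s['position'][2],95.06-82.4)
```

```text
[ 0.31842735 -1.07412489 -3.25760523] 0.6923285951397072 [0.54959733 0.29748131 0.17023674]
jaw 95.04 shift [ 0.0008 -0.6008 -0.1096] turn 1.4378 alt -1.7038 t 17.9 j7 [-0.04  0.65] tilt -1.0
```

Request:
{"op": "step_arm", "data": {
  "series": [
    [[0,-0.006,-0.001],0.014,-1],
    [[0,-0.018,-0.003],0.043,-1],
    [[0,-0.036,-0.007],0.086,-1],
    [[0,-0.06,-0.011],0.144,-1],
    [[0,-0.09,-0.016],0.216,-1],
    [[0,-0.126,-0.023],0.302,-1],
    [[0,-0.162,-0.03],0.388,-1],
    [[0,-0.198,-0.036],0.474,-1],
    [[0,-0.24,-0.044],0.575,-1],
    [[0,-0.282,-0.052],0.676,-1],
    [[0,-0.324,-0.059],0.777,-1],
    [[0,-0.366,-0.067],0.877,-1],
    [[0,-0.408,-0.075],0.978,-1],
    [[0,-0.445,-0.081],1.064,-1],
    [[0,-0.481,-0.088],1.15,-1],
    [[0,-0.517,-0.094],1.237,-1],
    [[0,-0.547,-0.1],1.308,-1],
    [[0,-0.571,-0.104],1.366,-1],
    [[0,-0.589,-0.107],1.409,-1],
    [[0,-0.6,-0.11],1.438,-1]
  ]
}}

```text
t: 19.9
position: [0.4927, -0.3106, 0.171]
orientation: [1.047, 1.305, -1.048]
contact_force: [-0.4, -0.7, -3.2]
grip_width: 0.687
```

Request:
{"op": "step_arm", "data": {
  "series": [
    [[0,0,0],0,-1],
    [[0,0,0],0,-1],
    [[0,0,0],0,-1]
  ]
}}

```text
t: 20.2
position: [0.4937, -0.3074, 0.1714]
orientation: [1.043, 1.307, -1.042]
contact_force: [-0.7, 0.6, -3.4]
grip_width: 0.688
```

Run:
```python
from h import *
s=r.sense();print(s['grip_width'])
go(.4932,-.3106,.1,95.06-82.4)
a=grab('top');b=grab('side')
q=proj(a,[.4932,-.3106,.2]).astype(int);p=proj(b,[.4932,-.3106,.18]).astype(int);print(q,p)
c=lambda d,q:cv2.resize(d['image'][q[1]-45:q[1]+45,q[0]-40:q[0]+40,::-1],None,fx=5,fy=5,interpolation=cv2.INTER_CUBIC)
cv2.imwrite('pics/c6.png',np.hstack([c(a,q),c(b,p)]))
```

```text
0.6876723736308398
jaw 12.83 shift [ 0.0714 -0.0013  0.0031] turn 0.0029 alt -3.1387 t 20.2 j7 [0.8  0.46] tilt -1.0
[401 213] [333 141]
```

View pics/c6.png

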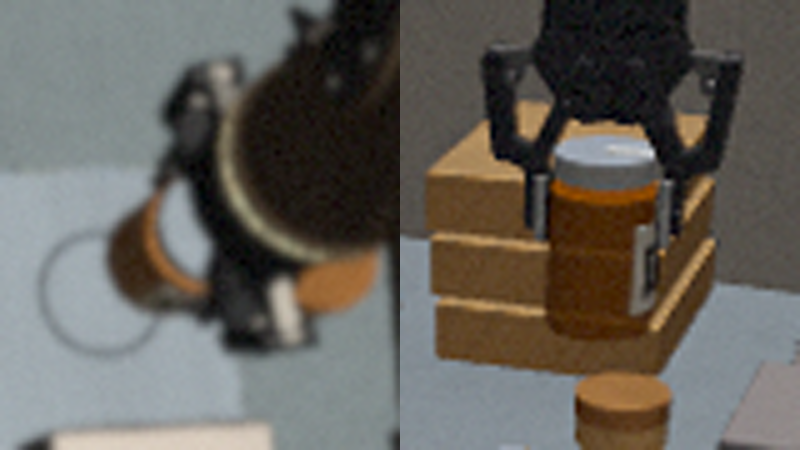

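The jar hangs upright in the jaws, and the label edge shows at right-crop (640,270), facing the window side. Checking the strip angle numerically.

Run:
```python
from h import *
b=grab('side');p=r.sense()['position'];print(p)
x0,y0=[int(v) for v in proj(b,[p[0],p[1],.227])-[12,9]]
for lo,th in ((-10,140),(-7,150),(-7,165),(-3,165)): print(strip2(b,x0,y0,26,16,.227,lo=lo,th=th))
e=b['image'][y0:y0+16,x0:x0+26]; print((e.min(2))[3:13].tolist())
go(.4932,-.3106,.06,12.66)
```

```text
[ 0.49353955 -0.30809005  0.17145063]
(221, array([ 479.6, -309.1]), array([14.9, 25.1]), np.float64(175.1))
(152, array([ 480.3, -309.5]), array([10.7, 23. ]), np.float64(0.6999999999999886))
(152, array([ 480.3, -309.5]), array([10.7, 23. ]), np.float64(0.6999999999999886))
(26, array([ 477. , -309.8]), array([5.3, 7.6]), np.float64(161.4))
[[95, 50, 27, 21, 27, 26, 57, 33, 5, 18, 6, 19, 8, 19, 11, 9, 17, 22, 15, 21, 15, 24, 31, 11, 26, 41], [77, 17, 25, 23, 25, 52, 96, 90, 33, 35, 43, 61, 78, 91, 72, 28, 14, 11, 16, 39, 36, 21, 25, 15, 25, 15], [42, 15, 27, 14, 36, 83, 97, 93, 93, 91, 92, 91, 90, 89, 90, 93, 89, 92, 91, 87, 49, 21, 20, 18, 22, 18], [18, 11, 19, 22, 51, 94, 93, 89, 91, 87, 90, 88, 86, 86, 87, 86, 88, 87, 92, 92, 82, 5, 16, 22, 21, 32], [8, 9, 11, 33, 75, 98, 135, 136, 140, 158, 158, 158, 158, 160, 153, 157, 154, 152, 128, 114, 101, 41, 12, 27, 26, 12], [3, 14, 23, 69, 149, 161, 159, 156, 158, 154, 157, 157, 155, 153, 156, 152, 152, 155, 157, 159, 159, 150, 1, 0, 11, 18], [19, 17, 56, 136, 166, 156, 158, 154, 155, 153, 157, 156, 156, 172, 199, 189, 187, 186, 186, 177, 178, 167, 94, 15, 20, 18], [21, 26, 70, 140, 165, 160, 157, 158, 154, 155, 157, 156, 158, 170, 169, 175, 179, 194, 183, 183, 186, 202, 194, 11, 21, 16], [10, 40, 76, 84, 119, 154, 162, 163, 159, 158, 156, 159, 157, 161, 159, 158, 159, 165, 163, 160, 154, 164, 157, 49, 19, 26], [22, 40, 78, 61, 80, 86, 99, 123, 135, 153, 153, 155, 161, 162, 161, 161, 163, 161, 156, 144, 131, 111, 89, 58, 10, 3]]
jaw 12.77 shift [ 0.1115 -0.0009  0.0024] turn 0.0019 alt -3.1397 t 20.35 j7 [0.8  0.46] tilt -1.0
```

Request:
{"op": "step_arm", "data": {
  "series": [
    [[0.01,-0.001,0.002],0.002,-1],
    [[0.03,-0.001,0.002],0.002,-1],
    [[0.055,-0.001,0.002],0.002,-1],
    [[0.08,-0.001,0.002],0.002,-1],
    [[0.098,-0.001,0.002],0.002,-1],
    [[0.108,-0.001,0.002],0.002,-1],
    [[0.112,-0.001,0.002],0.002,-1],
    [[0.113,-0.001,0.002],0.002,-1],
    [[0.113,-0.001,0.002],0.002,-1],
    [[0.113,-0.001,0.002],0.002,-1]
  ]
}}

```text
t: 21.35
position: [0.4932, -0.3116, 0.0592]
orientation: [1.046, 1.303, -1.046]
contact_force: [-0.2, -0.6, -2.9]
grip_width: 0.695
```

Run:
```python
from h import *
print(r.sense()['contact_force'],r.sense()['position'])
go(.4932,-.3106,.052,12.66)
b=grab('side')
p=proj(b,[.4932,-.3106,.06]).astype(int)
cv2.imwrite('pics/c7.png',cv2.resize(b['image'][p[1]-45:p[1]+35,p[0]-45:p[0]+55,::-1],None,fx=6,fy=6,interpolation=cv2.INTER_CUBIC))
```

```text
[-0.19347283 -0.61745456 -2.94241297] [ 0.49319698 -0.31162338  0.05917212]
jaw 12.54 shift [ 0.0072  0.0002 -0.001 ] turn -0.0021 alt 3.1395 t 21.35 j7 [0.77 0.39] tilt -1.0
```

Request:
{"op": "step_arm", "data": {
  "series": [
    [[0.002,0,-0.001],0,-1],
    [[0.004,0,-0.001],0,-1],
    [[0.005,0,-0.001],0,-1],
    [[0.0055,0,-0.001],0,-1],
    [[0.006,0,-0.001],0,-1],
    [[0.006,0,-0.001],0,-1],
    [[0.006,0,-0.001],0,-1]
  ]
}}

```text
t: 22.1
position: [0.4925, -0.3104, 0.0523]
orientation: [1.046, 1.305, -1.046]
contact_force: [-0.3, -0.8, -2.4]
grip_width: 0.696
```

Request:
{"op": "step_arm", "data": {
  "series": [
    [[0.0005,0,0],0,-1],
    [[0.001,0,0],0,-1],
    [[0.001,0,0],0,-1],
    [[0.001,0,0],0,-1]
  ]
}}

```text
t: 22.5
position: [0.4926, -0.3104, 0.0522]
orientation: [1.046, 1.304, -1.047]
contact_force: [-3.0, 2.3, 6.8]
grip_width: 0.695
```

Contact: the vertical force went from −2.4 to +6.8 N. Opening gently.

Request:
{"op": "step_arm", "data": {
  "series": [
    [[0,0,0],0,0.4],
    [[0,0,0],0,0.45],
    [[0,0,0],0,0.5],
    [[0,0,0],0,0.6],
    [[0,0,0],0,0.7],
    [[0,0,0],0,0.85],
    [[0,0,0],0,1],
    [[0,0,0],0,1],
    [[0,0,0],0,1],
    [[-0.02,0,0],0,1],
    [[-0.05,0,0],0,1],
    [[-0.085,0,0],0,1],
    [[-0.12,0,0],0,1],
    [[-0.155,0,0],0,1],
    [[-0.17,0,0],0,1],
    [[-0.17,0,0],0,1]
  ]
}}

```text
t: 24.1
position: [0.4938, -0.3108, 0.2241]
orientation: [1.046, 1.3, -1.045]
contact_force: [0.2, -0.2, -1.1]
grip_width: 1.0
```

Run:
```python
from h import *
go(.42,-.02,.25,12.66)
```

```text
jaw 12.54 shift [-0.027  -0.0088 -0.2998] turn -0.0021 alt 3.1395 t 24.1 j7 [0.82 0.49] tilt -1.0
```

Moving the arm away toward the tray side for a clear view.

Request:
{"op": "step_arm", "data": {
  "series": [
    [[-0.027,-0.001,-0.02],0,1],
    [[-0.027,-0.002,-0.06],0,1],
    [[-0.027,-0.004,-0.1],0,1],
    [[-0.027,-0.005,-0.14],0,1],
    [[-0.027,-0.006,-0.18],0,1],
    [[-0.027,-0.007,-0.22],0,1],
    [[-0.027,-0.008,-0.26],0,1],
    [[-0.027,-0.009,-0.29],0,1],
    [[-0.027,-0.009,-0.3],0,1],
    [[-0.027,-0.009,-0.3],0,1],
    [[-0.027,-0.009,-0.3],0,1]
  ]
}}

```text
t: 25.2
position: [0.4186, -0.0207, 0.2478]
orientation: [1.047, 1.305, -1.048]
contact_force: [0.6, -0.2, 0.0]
grip_width: 1.001
```

Run:
```python
from h import *
a=grab('top');b=grab('side')
q=proj(a,[.4932,-.3106,.108]);p=proj(b,[.4932,-.3106,.108]);print(q,p)
q=q.astype(int);p=p.astype(int)
for lo,th in ((-12,180),(-9,185),(-6,185),(-3,185)): print('top',strip2(a,q[0]-11,q[1]-12,24,26,.108,lo=lo,th=th),'side',strip2(b,p[0]-14,p[1]-8,30,16,.108,lo=lo,th=th-20))
c=lambda d,q:cv2.resize(d['image'][q[1]-40:q[1]+60,q[0]-40:q[0]+40,::-1],None,fx=5,fy=5,interpolation=cv2.INTER_CUBIC)
cv2.imwrite('pics/c8.png',np.hstack([c(a,q),c(b,p)]))
print((q-40+[0,0]),p)
```

```text
[390.8906631  220.38055366] [331.74184672 166.15115378]
top (981, array([ 476.9, -313.8]), array([14.9, 28.8]), np.float64(5.300000000000011)) side (318, array([ 476.9, -312. ]), array([15.2, 28.6]), np.float64(3.5))
top (873, array([ 476.9, -313.7]), array([13.7, 28. ]), np.float64(5.0)) side (233, array([ 477.4, -311.8]), array([11.9, 26.3]), np.float64(2.4000000000000057))
top (798, array([ 476.6, -313.6]), array([12.5, 28.3]), np.float64(6.0)) side (180, array([ 477.3, -311.5]), array([ 9.8, 26.7]), np.float64(3.0999999999999943))
top (656, array([ 475.8, -313.7]), array([10.6, 27.7]), np.float64(6.400000000000006)) side (43, array([ 478.8, -311.8]), array([6.6, 8.7]), np.float64(117.3))
[350 180] [331 166]
```

View pics/c8.png

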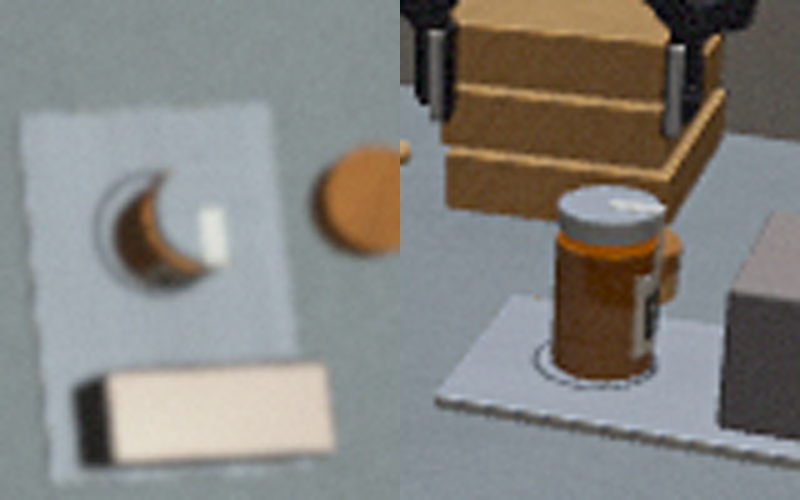

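The jar stands upright on the ring. The strip reads 180+4.5° against the window's 184.3°. In the side crop the jar (553–657) looks slightly right of the ring (535–658), so I'll quantify that offset.

Run:
```python
from h import *
a=grab('top');b=grab('side');J=np.array([.4932,-.3106])
# side: amber silhouette midpoint per row vs predicted axis column
im=b['image'].astype(int)
for z in (.08,.06,.04,.025):
    u,v=proj(b,[*J,z]);v=int(round(v));row=im[v,int(u)-22:int(u)+22]
    k=np.nonzero((row[:,0]-row[:,2]>35)&(row[:,0]<190))[0]; print(z,u.round(1),'amber',k.min()+int(u)-22,k.max()+int(u)-22)
o,c=ray(b,*proj(b,[*J,.05])); e=b['R'][0]; print('mm/px',1000*np.linalg.norm(np.array([*J,.05])-o)/b['f'])
u=proj(b,[*J,.008]);print('ring centre px',u,'pred edges',[proj(b,[*(J+.037*s*e[:2]/np.linalg.norm(e[:2])),.008]).round(1) for s in(-1,1)])
v=int(round(u[1]))
for y in range(v-3,v+6): print(y,im[y,int(u[0])-18:int(u[0])+18].sum(1).tolist())
```

```text
0.08 331.2 amber 323 346
0.06 330.9 amber 322 345
0.04 330.5 amber 322 337
0.025 330.3 amber 322 336
mm/px 2.963390686308244
ring centre px [330.00316785 197.49893068] pred edges [array([317.6, 197.7]), array([342.4, 197.3])]
194 [493, 484, 491, 491, 497, 503, 505, 495, 390, 250, 145, 152, 155, 151, 147, 177, 169, 167, 159, 182, 164, 155, 172, 159, 142, 230, 328, 313, 291, 325, 479, 512, 509, 502, 499, 502]
195 [502, 499, 490, 496, 492, 495, 429, 382, 489, 220, 157, 145, 158, 156, 151, 175, 167, 178, 175, 176, 171, 155, 171, 183, 161, 229, 333, 312, 291, 356, 510, 506, 507, 506, 500, 504]
196 [502, 495, 497, 507, 498, 484, 333, 507, 507, 220, 139, 160, 173, 166, 151, 183, 155, 173, 169, 172, 157, 163, 170, 165, 185, 251, 328, 304, 229, 325, 522, 503, 496, 500, 495, 498]
197 [507, 505, 499, 500, 498, 437, 350, 517, 505, 312, 123, 154, 172, 177, 178, 162, 173, 179, 170, 179, 169, 164, 180, 166, 180, 223, 251, 195, 151, 236, 435, 505, 496, 491, 500, 501]
198 [503, 492, 495, 499, 494, 431, 361, 530, 501, 307, 127, 150, 167, 173, 165, 166, 168, 171, 177, 169, 175, 176, 168, 169, 183, 163, 166, 160, 161, 242, 417, 502, 498, 499, 490, 497]
199 [499, 504, 504, 501, 503, 479, 323, 426, 517, 491, 303, 136, 168, 163, 155, 154, 175, 179, 177, 170, 156, 158, 178, 168, 166, 161, 153, 152, 170, 243, 370, 497, 487, 487, 491, 500]
200 [506, 504, 504, 501, 506, 508, 470, 329, 429, 519, 491, 398, 231, 147, 167, 173, 150, 159, 168, 175, 179, 169, 186, 171, 148, 148, 138, 211, 333, 247, 428, 499, 498, 494, 498, 493]
201 [511, 508, 506, 506, 510, 512, 509, 472, 346, 356, 472, 509, 498, 403, 229, 238, 150, 157, 154, 155, 148, 149, 152, 136, 191, 345, 352, 375, 298, 412, 497, 504, 494, 501, 491, 494]
202 [508, 496, 513, 505, 507, 508, 504, 509, 490, 481, 443, 352, 373, 452, 453, 512, 493, 425, 433, 420, 349, 425, 444, 488, 381, 380, 311, 403, 487, 497, 497, 495, 500, 491, 491, 493]
```

Run:
```python
from h import *
b=grab('side');a=grab('top');A=cv2.imread('pics/t0.png')[...,::-1];B=cv2.imread('pics/s0.png')[...,::-1]
for n,c,r0,w in (('squat',a['image'],A,(185,225,195,228)),('squat_side',b['image'],B,(258,275,195,235)),('spun',a['image'],A,(205,235,410,440)),('roll_side',b['image'],B,(150,235,205,245)),('tray-side',b['image'],B,(225,270,245,270))):
    x=np.abs(c[w[0]:w[1],w[2]:w[3]].astype(int)-r0[w[0]:w[1],w[2]:w[3]]);print(n,x.mean().round(1),x.max())
s=r.sense();print(s['t'],s['contact_force']);print(r.job_done())
```

```text
squat 13.0 22
squat_side 3.2 11
spun 10.8 20
roll_side 3.2 12
tray-side 3.3 15
25.5 [ 0.72471109 -0.44959074  0.51128424]
the job is handed in; nothing more can be done
None
```

The job is handed in at about 25.5 s of the 70 s allowed. The white carton lies flat in the tray. I pushed the knob the full 95 mm, with the force rising at the stop, and the jar came out and was set upright on the ring. I then let go and moved the arm clear.

**Last checks:**
- **Barcode direction:** the seal strip puts the label at about 185–186° in the top view and 182–184° in the side view. The window needs about 184.3°, so it is square to within roughly 2°.
- **Jar position:** the jar stands about 3 mm off the ring's centre, towards the window, but still inside the printed ring. I left it, because nudging it risked toppling the jar.
- **Bystanders:** before-and-after pictures show no sign that the squat jar, spun box or paper roll moved. The top view has an even brightness shift across the patches checked, with no change in outline. I checked the spun box only in the top view and the roll only in the side view.
- **One reading that disagreed:** while the jar was gripped, partly hidden by the fingers, the strip read 94° instead of about 86°. The readings after placing showed the jar had not turned.

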